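# Lock the centrifuge rotor lid with the T-key

### The job

Take the orange T-handled lock key from its grey holder and lock the lid of the blue-lidded centrifuge rotor with it: feel the T-head into the slot of the brass plate, press it down through, give it a quarter turn and let the spring lift it fully home in its notch, upright, then let go. Do it gently, never pressing or prying on the rotor with more than 25 N, and leave everything else on the bench where it is.

Things in the scene. Friction and masses are not known exactly. Their poses are not given: they have to be found in the camera images.
- key_handle (a point): Lock key, 0.12 kg, at the start upright in the grey holder. Point: centre of its orange bar handle, 60 (key x) x 14 (key y) x 26 mm tall; grasp it from above across the 14 mm. Key z up along the shank. Below the handle: neck 14 mm long, 11 mm across; round collar 30 mm across, 5 mm thick, underside 32 mm below this point; shank 11 mm across, 13 mm long; then the T-head, parallel to the handle.
- key_head (a point): Centre of the key's steel T-head at the foot of the shank: 34 (key x) x 11 (key y) x 9 mm tall. It lies 49.5 mm below the handle's centre; its lower face is 54 mm below the handle's centre, its upper face 13 mm below the collar's underside.
- key: The same key as one body; origin on its axis at the underside of the collar, 32 mm below the handle's centre; axes as for the handle.
- holder: Grey plastic block 80 (x) x 60 (y) x 34 mm tall, fixed, with a pocket 38 (x) x 15 (y) mm, 29 mm deep, in its top. The key's collar rests on the block and the T-head hangs in the pocket; lift the key straight up, at least 25 mm, to clear it. Origin at the centre of its underside.
- rotor: Aluminium centrifuge rotor with a blue lid on a black stand, fixed, 176 mm across, 86 mm tall. Origin at the centre of its underside, z up; x is the long direction of the slot (a small white dot on the lid marks the +x side). Nothing but the brass plate in its middle is to be pressed, and with at most 25 N.
- lid_centre (a point): On the rotor's axis at the top of the brass lock plate (56 x 44 x 10 mm, top 86 mm above the bench); axes of the rotor. The plate has a through slot 38 mm (x) by 14.4 mm (y). The worn plate has shifted, parallel to itself, unreported: the slot's centre is up to 4 mm off in x (either way) and 3 to 5.5 mm off in y, to a side not told. Find it by feel or sight. The plate is cushioned: pressed, it sinks 1 mm per 4 N, at most 4 mm.
- spring (a point): On the rotor's axis, top of a spring disc under the lock plate, 74 mm above the bench when free, giving way up to 12 mm downward. The T-head's lower face meets it 12 mm below the plate's top. It pushes up with 4.5 N at first touch, 9.5 N when the key's collar lies on the plate. Then the T-head is 3 mm below the plate, free to turn either way.
- notch (a point): On the rotor's axis, level with the roof of the notch in the plate's underside, 80 mm above the bench. The notch lies crosswise to the slot (along rotor y), 16 mm wide and 4 mm deep, centred on the slot. After a quarter turn the spring lifts the T-head into it; the upper face then touches this roof, the T-head's centre is at 75.5 mm and the collar stands 7 mm above the plate.
- vial: Bystander, to be left alone: small jar with a blue cap, 26 mm across, 48 mm tall. Origin at the centre of its underside.
- timer: Bystander, to be left alone: white lab timer 50 x 35 x 22 mm. Origin at the centre of its underside.
- buffer_bottle: Bystander, to be left alone: glass bottle with a blue cap, 68 mm across, 150 mm tall. Origin at the centre of its underside.
- tube_rack: Bystander, to be left alone: green tube rack 90 x 150 x 45 mm. Origin at the centre of its underside.
- tip_box: Bystander, to be left alone: yellow box 85 x 125 x 60 mm. Origin at the centre of its underside.
- mouse: Bystander, to be left alone: black computer mouse 105 x 60 x 26 mm. Origin at the centre of its underside.
- beaker: Bystander, to be left alone: glass beaker 72 mm across, 90 mm tall. Origin at the centre of its underside.
- pipette: Bystander, to be left alone: white and blue pipette lying down, about 230 mm long, 28 mm thick. Origin under its middle.
Mind the look-alikes: they are no part of the job. Several things have the shape of the rotor; the one meant has the colours described above.

How it is judged:
By the outcome, as a careful person would: the job done as asked, in the order asked, and still so for the second after the job is handed in, with the robot touching nothing.
It also fails if it takes over 72 s, if anything falls off the work surface, if the arm or the gripper's body presses on something with over 40 N, if the wrist force passes 120 N, or if a joint passes its speed limit or range.

### The arm

A 6-joint arm with a two-finger parallel gripper is mounted at the origin on the work surface. World frame = base frame: x ahead of the robot, y to its left, z up, the work surface at z = 0. Lengths are in mm, angles in rad, forces in N, time in s.
With the tool pointing down it reaches from about 275 to 975 mm from the base axis. Payload 8.4 kg.
Tool frame: the origin (TCP) lies midway between the tips of the shut fingers; the grasp point (between the pads) lies behind it (arm.hold_point_z is the z of the grasp point in the tool frame, in mm); z points along the fingers, y is the direction in which the jaws open and shut (so a half turn about z gives the same grasp; the last joint's range is limited). The gripper opens to 92 mm and grips with 3 to 60 N. Pads are 20 mm wide; open, the fingers measure 128 mm over their backs; the gripper's body (75 mm by 189 mm) begins 69 mm behind the grasp point.
Start: joints at [-0.002, 0.353, 1.633, -0, 1.155, -0.002], TCP at [625.002, -0, 214.583] pointing down, gripper open.
Joint ranges: [-2.63, 2.63], [-0.92, 2.1], [0.06, 2.66], [-1.3, 4.44], [0, 2.69], [-3.02, 3.02]. Speed limits (rad/s): [2.22, 2.22, 2.79, 3.14, 3.14, 3.14].

### API

Orientations are given as a unit quaternion [x, y, z, w].
In Python, from rig import sensors, read_camera, get_calibration, arm gives the robot as it stands.
- The arm moves only by the shell command python3 -m crank 'ROWS'. ROWS is JSON, a list of rows, each an object with "jaw": the finger opening in cm, from 0 to 9.19; "delta_pos": the shift along the world's x, y, z in cm, a list of three; "delta_rot": the turn, a rotation vector about the world's x, y, z in degrees, a list of three. In form: [{"jaw": jaw, "delta_pos": [x, y, z], "delta_rot": [rx, ry, rz]}, ...]. A call has 1 to 8 rows; each row shifts and turns the commanded pose from where the row before left it; what a row does not reach is not made up. A row lasts 1/12 s, in which the tool goes at most 41.7 mm and 7.16 degrees, less where a joint would pass 70% of its speed; a pose out of reach is approached as far as the arm can. A call is refused whole if a number of a shift passes 4.17 or a number of a turn 7.16, either way. A call with a gripper value outside its range is refused whole. The fingers move at their own pace and stop on an object; the grip force is fixed at half the most. Time passes only in rows, so rows that do not move let the fingers close. It gives the time, the measured TCP pose, the force and the opening at its end, in the units of the state.
- sensors.get_obs(): the state, without advancing time (a new reading comes with each control period).
- read_camera(name): name is "scene" or "side" or "wrist"; returns the picture (480x640x3 uint8, red, green, blue); there is no depth.
- get_calibration(name): a dict with "fovy" (degrees; the focal length in pixels is half the picture's height over the tangent of half this angle, whatever the lens; pixels are square), "cx", "cy" (the principal point, pixels), "eye" and "attitude" of the camera in the world. Camera axes: x right, y down, z forward; pixel columns grow to the right and rows downward; lengths in mm; the calibration is good to about 2 mm. A picture is of the moment at which its call begins: read the wrist's pose just before it. get_calibration takes no time and is no camera call; for the wrist camera it gives the pose at the moment of the call.
- arm.finish_job(): hands the job in, once; it reports no verdict.
The state is a dict: "clock": time; "joints": joint angles; "joint_vel": joint speeds; "effort": joint torques, N m; "position": TCP position; "ee_rot": TCP orientation; "contact_force": force on the tool from outside, world axes, zero at the start; "moment": the same for the moment, N m; "width": finger opening in mm.
Only numpy, scipy, OpenCV 4.12 (cv2) and the standard library are available. Lean on these libraries where they do the work, as an engineer would, in place of code of your own. Each camera call takes 0.05 s, during which the arm holds its last target. There are 200 camera calls.

## Working session

There is one attempt and no reset: what is moved stays moved. The work goes in short steps, Python scripts to look and compute and a shell command to move; the robot and the scene stay as the last step left them, time stands still between calls to the robot, and variables do not carry over. Pictures are saved under pics/ and viewed, about 8 in all and at most 12, crops included, and the job is handed in when it is done.

```bash
ls; mkdir -p pics
cat > h.py <<'E'
import numpy as np, cv2
from scipy.spatial.transform import Rotation as R
from rig import sensors, read_camera, get_calibration, arm
def snap(n,f=None):
    c=get_calibration(n); im=cv2.cvtColor(read_camera(n),cv2.COLOR_RGB2BGR)
    if f: cv2.imwrite('pics/'+f,im)
    return im,c
def rot(c):
    a=np.array(c['attitude'],float)
    return a if a.shape==(3,3) else R.from_quat(a).as_matrix()
def ray(c,u,v):
    f=240/np.tan(np.radians(c['fovy'])/2)
    d=rot(c)@np.array([(u-c['cx'])/f,(v-c['cy'])/f,1]); return np.array(c['eye'],float),d
def onz(c,u,v,z):
    e,d=ray(c,u,v); return e+d*(z-e[2])/d[2]
def proj(c,p):
    f=240/np.tan(np.radians(c['fovy'])/2)
    q=rot(c).T@(np.array(p,float)-np.array(c['eye'],float)); return [c['cx']+f*q[0]/q[2],c['cy']+f*q[1]/q[2]]
E
python3 - <<'E'
from h import *
for n in ['scene','side','wrist']:
    im,c=snap(n,n+'0.png'); print(n,c)
print(sensors.get_obs(),arm.hold_point_z)
E
```

```text
pics
scene {'fovy': 51.38079570843737, 'cx': 320.5487417414519, 'cy': 237.408941014498, 'eye': array([ 1342.43059455, -1006.47907962,   917.71643297]), 'attitude': array([ 0.82683361,  0.27197104, -0.15039565, -0.46878468])}
side {'fovy': 57.54505529242933, 'cx': 324.306554161711, 'cy': 241.3447337964388, 'eye': array([ 217.68157719, -594.21634014,  867.01203309]), 'attitude': array([ 0.89812765, -0.21396949,  0.07863287, -0.37603279])}
wrist {'fovy': 69.56014293626974, 'cx': 323.0879089846563, 'cy': 239.3140623796227, 'eye': array([625.77618191,  68.02979783, 384.23413776]), 'attitude': array([ 9.92397804e-01, -3.27055912e-05, -1.47841115e-04,  1.23071426e-01])}
{'clock': 0.15, 'joints': array([-2.35616844e-03,  3.53537360e-01,  1.63397080e+00, -1.01974601e-05,
        1.15519349e+00, -2.41121345e-03]), 'joint_vel': array([-0.00017808, -0.00096107, -0.00276685,  0.00054079,  0.00112636,
       -0.00088436]), 'effort': array([-8.47799656e-04, -5.94210899e+01, -3.34467816e+01,  6.96930941e-02,
        2.04021111e-02, -8.35750166e-05]), 'position': array([6.24611939e+02, 2.49575326e-02, 2.14002771e+02]), 'ee_rot': array([ 7.07085753e-01,  7.07127591e-01, -3.94457000e-04, -3.89730993e-04]), 'contact_force': array([-0.02559842, -0.28798332,  0.52385808]), 'moment': array([ 0.0190029 ,  0.02256472, -0.06307291]), 'width': 92.05782204462103} -18.700000000000003
```

View pics/scene0.png

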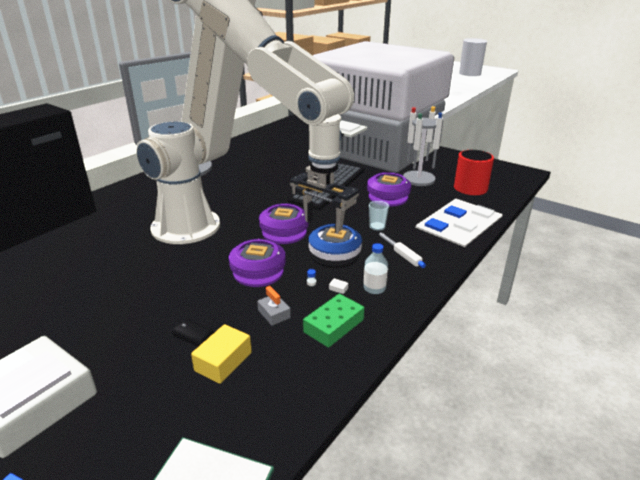

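View pics/side0.png

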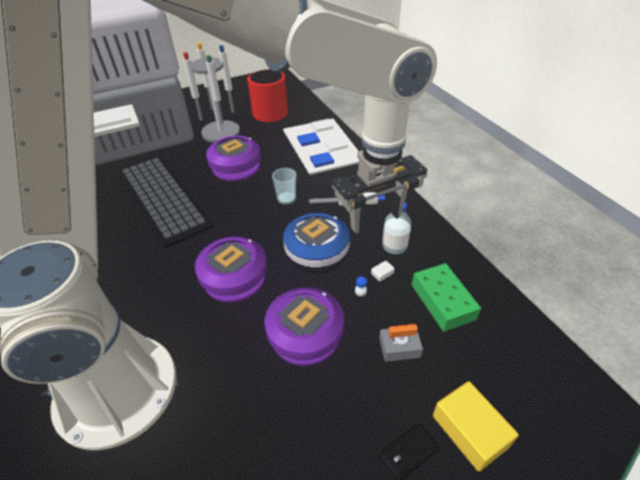

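Rotor look-alikes in the side view: purple at (303,325), (231,268) and (234,157). The blue-lidded one at (317,238), scene (335,243), is the target. The only orange handle is at side (403,331), scene (273,295), in the grey holder. The brass plates are also orange-ish. I'll measure both.

Run:
```python
from h import *
W={'scene':(255,285,280,305),'side':(385,420,320,342)}
B={'scene':(300,370,215,265),'side':(275,358,205,270)}
ims={}
for n in W:
    im=cv2.imread(f'pics/{n}0.png'); c=get_calibration(n); ims[n]=im
    h=cv2.cvtColor(im,cv2.COLOR_BGR2HSV)
    m=cv2.inRange(h,(3,150,120),(18,255,255)); x0,x1,y0,y1=W[n]
    k=np.zeros_like(m);k[y0:y1,x0:x1]=m[y0:y1,x0:x1]
    pts=cv2.findNonZero(k); r=cv2.minAreaRect(pts); print(n,'orange',len(pts),r,pts.reshape(-1,2).mean(0))
    u,v=pts.reshape(-1,2).mean(0); print(' handle@z66',onz(c,u,v,68))
    b=cv2.boxPoints(r); print([onz(c,*p,75)[:2].round() for p in b])
    x0,x1,y0,y1=B[n]
    for nm,lo,hi in [('brass',(10,110,120),(25,255,255)),('blue',(100,150,50),(125,255,255))]:
        k=np.zeros_like(m);k[y0:y1,x0:x1]=cv2.inRange(h,lo,hi)[y0:y1,x0:x1]
        pts=cv2.findNonZero(k); hull=cv2.convexHull(pts); M=cv2.moments(hull); u,v=M['m10']/M['m00'],M['m01']/M['m00']
        print(nm,len(pts),u,v,onz(c,u,v,86 if nm=='brass' else 78)); r=cv2.minAreaRect(hull)
        if nm=='brass': print([onz(c,*p.ravel(),86)[:2].round() for p in cv2.approxPolyDP(hull,3,True)])
s=ims['scene'];d=ims['side']
a=cv2.resize(s[205:330,240:380],None,fx=2.8,fy=4,interpolation=2);b=cv2.resize(d[205:365,270:430],None,fx=2.5,fy=500/160)
cv2.imwrite('pics/c1.png',np.hstack([a[:500],b]))
```

```text
scene orange 150 ((272.75, 294.25), (19.798988342285156, 7.778173923492432), 45.0) [272.63333333 294.23333333]
 handle@z66 [ 586.13009721 -189.70346019   68.        ]
[array([ 558., -198.]), array([ 553., -169.]), array([ 626., -195.]), array([ 630., -222.])]
brass 118 335.8689567430025 233.03307888040712 [553.1675765 165.4934588  86.       ]
[array([570., 195.]), array([584., 149.]), array([531., 141.]), array([521., 183.])]
blue 704 334.68059701492535 238.31556503198294 [561.78544288 146.56125751  78.        ]
side orange 294 ((402.92327880859375, 329.7712097167969), (10.520820617675781, 28.578947067260742), 83.9909896850586) [402.50340136 329.77891156]
 handle@z66 [ 589.76737347 -185.3806458    68.        ]
[array([ 564., -167.]), array([ 623., -188.]), array([ 610., -211.]), array([ 553., -190.])]
brass 232 314.99805447470817 228.40791180285342 [552.18302779 171.18620095  86.        ]
[array([584., 165.]), array([536., 143.]), array([522., 180.]), array([569., 200.])]
blue 1143 315.64348274085523 235.7923014646353 [545.04083355 152.9366988   78.        ]
```

View pics/c1.png

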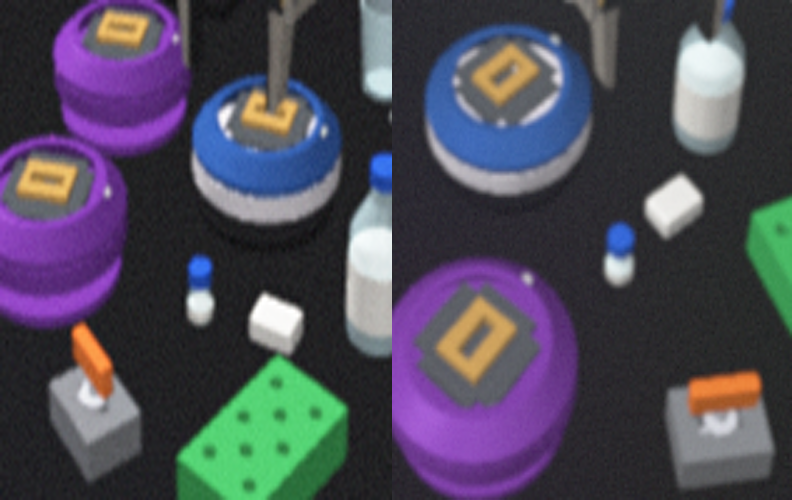

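```bash
python3 -m crank '[{"jaw":9.19,"delta_pos":[-0.46,-2.34,0],"delta_rot":[0,0,7]},{"jaw":9.19,"delta_pos":[-0.46,-2.34,0],"delta_rot":[0,0,7]},{"jaw":9.19,"delta_pos":[-0.46,-2.34,0],"delta_rot":[0,0,7]},{"jaw":9.19,"delta_pos":[-0.46,-2.34,0],"delta_rot":[0,0,7]},{"jaw":9.19,"delta_pos":[-0.46,-2.34,0],"delta_rot":[0,0,7]},{"jaw":9.19,"delta_pos":[-0.46,-2.34,0],"delta_rot":[0,0,7]},{"jaw":9.19,"delta_pos":[-0.46,-2.34,0],"delta_rot":[0,0,7]},{"jaw":9.19,"delta_pos":[-0.46,-2.34,0],"delta_rot":[0,0,7]}]'
python3 -m crank '[{"jaw":5,"delta_pos":[0,0,0],"delta_rot":[0,0,7]},{"jaw":5,"delta_pos":[0,0,0],"delta_rot":[0,0,7]},{"jaw":5,"delta_pos":[0,0,0],"delta_rot":[0,0,0]},{"jaw":5,"delta_pos":[0,0,0],"delta_rot":[0,0,0]}]'
python3 - <<'E'
from h import *
print(sensors.get_obs()['position'],R.from_quat(sensors.get_obs()['ee_rot']).as_matrix()[:,1])
im,c=snap('wrist','w1.png')
m=cv2.inRange(cv2.cvtColor(im,cv2.COLOR_BGR2HSV),(3,150,120),(18,255,255))
n,l,s,ce=cv2.connectedComponentsWithStats(m);
for i in range(1,n):
  if s[i,4]>300:
    r=cv2.minAreaRect(cv2.findNonZero((l==i).astype(np.uint8))); print(s[i],r,onz(c,*r[0],79)); print([onz(c,*p,79)[:2].round(1) for p in cv2.boxPoints(r)])
E
```

```text
clock: 0.82
position: [587.7, -188.2, 214.3]
ee_rot: [0.289, 0.957, -0.0, -0.0]
contact_force: [1.2, -0.5, 0.3]
width: 91.7
clock: 1.15
position: [588.0, -187.2, 214.3]
ee_rot: [0.176, 0.984, 0.0, -0.0]
contact_force: [0.4, -0.2, 0.8]
width: 67.0
[ 588.02396824 -187.21606256  214.33216497] [3.45820751e-01 9.38300596e-01 5.65541023e-06]
```

View pics/w1.png

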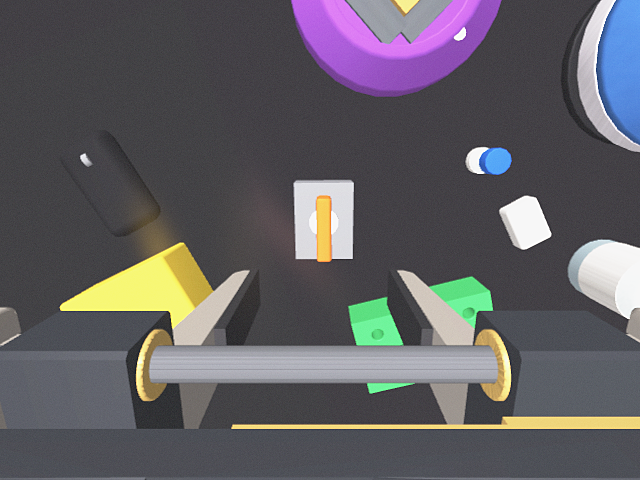

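The key handle is at px (324,228), vertical in the picture, so the yaw is right. The fingers' midline is at u≈323. Next I'll measure the top face.

Run:
```python
from h import *
im=cv2.imread('pics/w1.png'); c=get_calibration('wrist')
h=cv2.cvtColor(im,cv2.COLOR_BGR2HSV)
k=np.zeros(h.shape[:2],np.uint8);k[170:275,285:365]=cv2.inRange(h,(5,120,100),(28,255,255))[170:275,285:365]
r=cv2.minAreaRect(cv2.findNonZero(k)); print(r)
b=cv2.boxPoints(r);print(b)
for z in(79,66): print([onz(c,*p,z)[:2].round(1) for p in b])
g=np.zeros_like(k);g[170:270,285:365]=cv2.inRange(h,(0,0,130),(180,60,235))[170:270,285:365]
r=cv2.minAreaRect(cv2.findNonZero(g));print('holder',r,onz(c,*r[0],34),[onz(c,*p,34)[:2].round(1) for p in cv2.boxPoints(r)])
for p in [(324,197),(324,261)]: print(onz(c,*p,79),onz(c,*p,53))
print(proj(c,[588,-187,79]))
print([h[y,324] .tolist() for y in range(190,268,6)])
```

```text
((323.4017028808594, 228.50161743164062), (65.17156982421875, 14.19481372833252), 89.06080627441406)
[[315.77112 196.03654]
 [329.96405 195.80388]
 [331.0323  260.96667]
 [316.83936 261.19934]]
[array([ 558.2, -182.7]), array([ 562.4, -170.9]), array([ 619.5, -190.6]), array([ 615.1, -203. ])]
[array([ 559.6, -183.6]), array([ 564. , -171.2]), array([ 623.5, -191.7]), array([ 619. , -204.7])]
holder ((323.0, 219.0), (78.0, 60.0), 90.0) [ 587.87280355 -186.85051807   34.        ] [array([ 540.1, -201.3]), array([ 561. , -144.8]), array([ 638.4, -171.5]), array([ 616.3, -231.3])]
[ 561.53452843 -176.21362028   79.        ] [ 564.64848752 -177.26852302   53.        ]
[ 617.24903652 -196.72403783   79.        ] [ 625.10129469 -199.52327067   53.        ]
[np.float64(322.91834553398), np.float64(228.5337045749486)]
[[120, 5, 226], [16, 196, 247], [22, 164, 247], [23, 162, 247], [23, 159, 247], [22, 164, 247], [22, 163, 247], [22, 166, 247], [22, 164, 247], [22, 166, 247], [22, 164, 247], [21, 163, 247], [153, 32, 71]]
```

```bash
python3 -m crank '[{"jaw":4,"delta_pos":[0.04,0.02,-2.5],"delta_rot":[0,0,1]},{"jaw":4,"delta_pos":[0,0,-2.5],"delta_rot":[0,0,0]},{"jaw":4,"delta_pos":[0,0,-2.5],"delta_rot":[0,0,0]},{"jaw":4,"delta_pos":[0,0,-2.5],"delta_rot":[0,0,0]},{"jaw":4,"delta_pos":[0,0,-2.5],"delta_rot":[0,0,0]},{"jaw":4,"delta_pos":[0,0,-2],"delta_rot":[0,0,0]},{"jaw":4,"delta_pos":[0,0,-1.6],"delta_rot":[0,0,0]},{"jaw":4,"delta_pos":[0,0,-0.5],"delta_rot":[0,0,0]}]'
python3 -m crank '[{"jaw":4,"delta_pos":[0,0,0],"delta_rot":[0,0,0]},{"jaw":1,"delta_pos":[0,0,0],"delta_rot":[0,0,0]},{"jaw":1,"delta_pos":[0,0,0],"delta_rot":[0,0,0]},{"jaw":0.5,"delta_pos":[0,0,0],"delta_rot":[0,0,0]},{"jaw":0.5,"delta_pos":[0,0,0],"delta_rot":[0,0,0]},{"jaw":0.5,"delta_pos":[0,0,0],"delta_rot":[0,0,0]},{"jaw":0.5,"delta_pos":[0,0,0],"delta_rot":[0,0,0]},{"jaw":0.5,"delta_pos":[0,0,0],"delta_rot":[0,0,0]}]'
```

```text
clock: 1.87
position: [587.1, -186.0, 45.9]
ee_rot: [0.166, 0.986, 0.0, -0.002]
contact_force: [-0.7, 1.3, 0.1]
width: 39.8
clock: 2.53
position: [589.3, -187.2, 49.6]
ee_rot: [0.165, 0.986, -0.0, 0.001]
contact_force: [-1.2, 1.0, 5.8]
width: 14.0
```

```bash
python3 -m crank '[{"jaw":0.5,"delta_pos":[0,0,0],"delta_rot":[0,0,0]},{"jaw":0.5,"delta_pos":[0,0,0.5],"delta_rot":[0,0,0]},{"jaw":0.5,"delta_pos":[0,0,1],"delta_rot":[0,0,0]},{"jaw":0.5,"delta_pos":[0,0,2],"delta_rot":[0,0,0]},{"jaw":0.5,"delta_pos":[0,0,3],"delta_rot":[0,0,0]},{"jaw":0.5,"delta_pos":[0,0,3],"delta_rot":[0,0,0]},{"jaw":0.5,"delta_pos":[0,0,3],"delta_rot":[0,0,0]},{"jaw":0.5,"delta_pos":[0,0,3],"delta_rot":[0,0,0]}]'
python3 - <<'E'
from h import *
# rotor axis: circle of lid in both views & dot
for n,d in [('scene',(355,237.5)),('side',(335.2,217.8))]:
    c=get_calibration(n); print(n,'dot',onz(c,*d,80))
E
```

```text
clock: 3.2
position: [588.2, -186.9, 205.7]
ee_rot: [0.165, 0.986, -0.0, 0.0]
contact_force: [-0.2, -0.7, -1.6]
width: 13.6
scene dot [613.77388046 187.75401762  80.        ]
side dot [621.16330028 189.64390421  80.        ]
```

```bash
python3 -m crank '[{"jaw":0.5,"delta_pos":[0,2,0],"delta_rot":[0,0,0]},{"jaw":0.5,"delta_pos":[0,3,0],"delta_rot":[0,0,5]},{"jaw":0.5,"delta_pos":[0,4,0],"delta_rot":[0,0,6]},{"jaw":0.5,"delta_pos":[0,4,0],"delta_rot":[0,0,6]},{"jaw":0.5,"delta_pos":[0,4,0],"delta_rot":[0,0,6]},{"jaw":0.5,"delta_pos":[0,4,0],"delta_rot":[0,0,6]},{"jaw":0.5,"delta_pos":[0,4,0],"delta_rot":[0,0,6]},{"jaw":0.5,"delta_pos":[0,4,0],"delta_rot":[0,0,6]}]'
python3 -m crank '[{"jaw":0.5,"delta_pos":[0,4,0],"delta_rot":[0,0,0]},{"jaw":0.5,"delta_pos":[0,2.5,0],"delta_rot":[0,0,0]},{"jaw":0.5,"delta_pos":[0,1.5,0],"delta_rot":[0,0,0]},{"jaw":0.5,"delta_pos":[0,0,0],"delta_rot":[0,0,0]},{"jaw":0.5,"delta_pos":[0,0,0],"delta_rot":[0,0,0]},{"jaw":0.5,"delta_pos":[0,0,0],"delta_rot":[0,0,0]}]'
python3 - <<'E'
from h import *
o=sensors.get_obs();print(o['position'],o['ee_rot'],o['contact_force'])
im,c=snap('wrist','w2.png'); print(c)
E
```

```text
clock: 3.87
position: [588.1, 104.8, 204.5]
ee_rot: [-0.193, 0.981, -0.0, 0.0]
contact_force: [0.6, 0.5, -0.6]
width: 14.1
clock: 4.37
position: [588.6, 181.7, 203.7]
ee_rot: [-0.191, 0.982, -0.0, -0.0]
contact_force: [-0.3, -0.4, -0.4]
width: 13.9
[588.56609736 181.66841778 203.69873418] [-1.90530366e-01  9.81681235e-01 -3.24801891e-04 -1.62367902e-04] [-0.28262689 -0.37562093 -0.37109871]
{'fovy': 69.56014293626974, 'cx': 323.0879089846563, 'cy': 239.3140623796227, 'eye': array([526.07065871, 155.72141954, 374.00410528]), 'attitude': array([0.55514207, 0.82252599, 0.10227366, 0.0693424 ])}
```

View pics/w2.png

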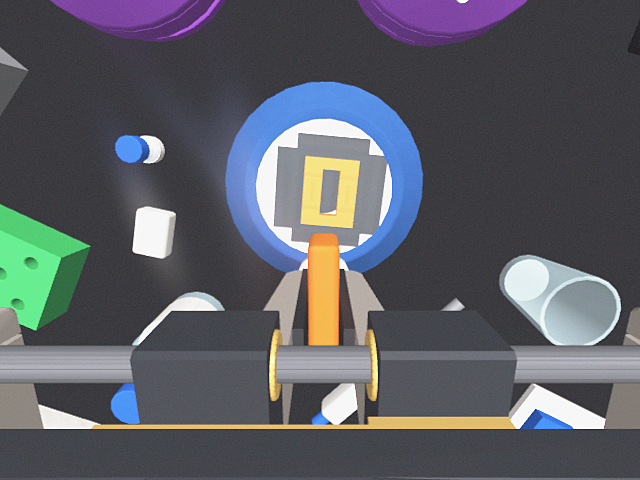

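The picture shows the brass plate at px (330,191) with a dark slot at (330,192), rotated a few degrees in the image. The orange handle, held at (323,290), looks vertical. I'll measure the slot.

Run:
```python
from h import *
im=cv2.imread('pics/w2.png'); c=get_calibration('wrist'); h=cv2.cvtColor(im,cv2.COLOR_BGR2HSV)
k=np.zeros(h.shape[:2],np.uint8);k[145:232,290:370]=cv2.inRange(h,(15,90,120),(32,255,255))[145:232,290:370]
cs,hi=cv2.findContours(k,cv2.RETR_CCOMP,cv2.CHAIN_APPROX_NONE)
for q,t in zip(cs,hi[0]):
    if cv2.contourArea(q)<150: continue
    r=cv2.minAreaRect(q); w=np.array([onz(c,*p,86)[:2] for p in cv2.boxPoints(r)])
    e=[w[1]-w[0],w[2]-w[1]]
    print('hole' if t[3]>=0 else 'outer',cv2.contourArea(q),r,'centre',w.mean(0),[(np.linalg.norm(x).round(1),np.degrees(np.arctan2(x[1],x[0])).round(1)) for x in e])
# white ring inside lid -> rotor axis ; blue outer
b=np.zeros_like(k);b[60:280,210:440]=cv2.inRange(h,(95,150,100),(125,255,255))[60:280,210:440]
q=cv2.findNonZero(b[:230]); hull=cv2.convexHull(q); el=cv2.fitEllipse(hull[(hull[:,0,1]<225)]) ; print('blue',el,onz(c,*el[0],72))
k2=np.zeros_like(k);k2[232:345,300:350]=cv2.inRange(h,(5,120,100),(28,255,255))[232:345,300:350]
print('handle',cv2.minAreaRect(cv2.findNonZero(k2)))
o=sensors.get_obs();t=o['position'];y=R.from_quat(o['ee_rot']).as_matrix();print('tool x,y',y[:,0],y[:,1])
crop=cv2.resize(im[130:250,260:400],None,fx=5,fy=5,interpolation=2);cv2.imwrite('pics/c2.png',crop)
```

```text
outer 3517.5 ((329.19671630859375, 191.83607482910156), (54.50251770019531, 67.90180969238281), 5.19442892074585) centre [554.76559835 172.34840881] [(np.float64(56.2), np.float64(-164.1)), (np.float64(44.2), np.float64(106.9))]
hole 784.0 ((329.2586364746094, 191.39657592773438), (18.68523406982422, 45.924156188964844), 4.763641834259033) centre [554.06931558 172.12122196] [(np.float64(38.0), np.float64(-163.0)), (np.float64(15.3), np.float64(107.3))]
blue ((334.728271484375, 161.25372314453125), (150.59027099609375, 189.6938934326172), 122.3514633178711) [529.66067491 167.48762169  72.        ]
handle ((323.0, 289.0), (110.0, 32.0), 90.0)
tool x,y [-9.27648244e-01 -3.73454909e-01  4.09035676e-04] [-3.73455078e-01  9.27648145e-01 -4.72787330e-04]
```

View pics/c2.png

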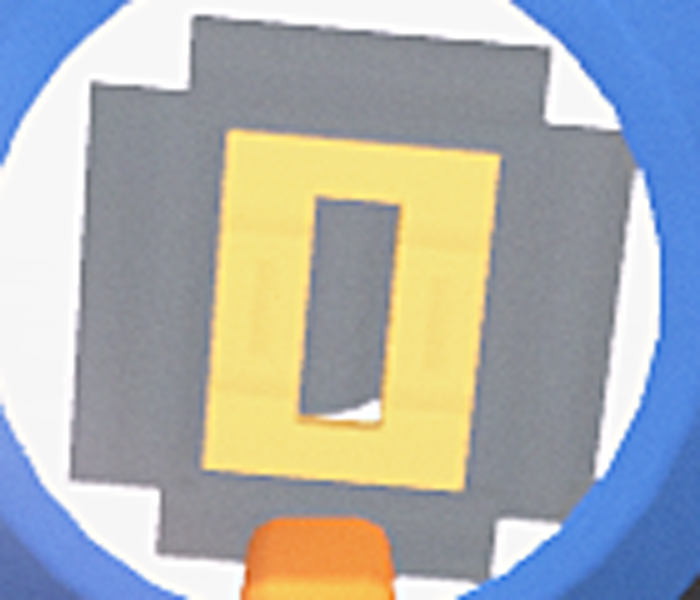

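```bash
python3 -m crank '[{"jaw":0.5,"delta_pos":[-1.2,-0.4,0],"delta_rot":[0,0,-5.2]},{"jaw":0.5,"delta_pos":[-1.2,-0.4,-1],"delta_rot":[0,0,0]},{"jaw":0.5,"delta_pos":[-1.02,-0.22,-2],"delta_rot":[0,0,0]},{"jaw":0.5,"delta_pos":[0,0,-2],"delta_rot":[0,0,0]},{"jaw":0.5,"delta_pos":[0,0,-1.3],"delta_rot":[0,0,0]},{"jaw":0.5,"delta_pos":[0,0,-0.8],"delta_rot":[0,0,0]},{"jaw":0.5,"delta_pos":[0,0,0],"delta_rot":[0,0,0]},{"jaw":0.5,"delta_pos":[0,0,0],"delta_rot":[0,0,0]}]'
python3 -m crank '[{"jaw":0.5,"delta_pos":[0,0,0],"delta_rot":[0,0,0]},{"jaw":0.5,"delta_pos":[0,0,0],"delta_rot":[0,0,0]}]'
python3 - <<'E'
from h import *
for i in range(6):
    snap('side') 
    o=sensors.get_obs(); print(o['position'].round(1),o['contact_force'].round(1),np.round(o['moment'],2))
s,c1=snap('scene','s3.png'); d,c2=snap('side','d3.png'); w,c3=snap('wrist','w3.png')
cr=[]
for im,c,S in [(s,c1,40),(d,c2,40),(w,c3,90)]:
    u,v=map(int,proj(c,[554,172,95])); print(u,v); cr.append(cv2.resize(im[v-S:v+S,u-S:u+S],(266,266),interpolation=2))
cv2.imwrite('pics/c3.png',np.hstack(cr))
E
```

```text
clock: 5.08
position: [554.7, 172.0, 132.8]
ee_rot: [-0.146, 0.989, -0.0, -0.0]
contact_force: [-0.0, 0.6, -1.1]
width: 13.5
clock: 5.25
position: [555.2, 172.8, 133.6]
ee_rot: [-0.146, 0.989, 0.0, 0.001]
contact_force: [0.3, -0.3, -0.8]
width: 13.5
[555.1 172.9 133.5] [-0.1 -0.8 -1.2] [ 0.13 -0.02 -0.05]
[555.  172.9 133.4] [-0.2 -0.1 -0.7] [ 0.14 -0.05 -0.02]
[554.8 172.9 133.2] [-0.3 -0.1 -1.1] [ 0.14 -0.04  0.  ]
[554.7 172.9 133.1] [-0.3  1.4 -0.4] [ 0.05 -0.06  0.  ]
[554.6 172.9 133. ] [-0.2 -0.1 -1.2] [ 0.07 -0.09  0.01]
[554.5 172.9 132.8] [-0.2  0.1 -0.4] [ 0.14 -0.01  0.01]
337 229
315 225
323 261
```

View pics/c3.png

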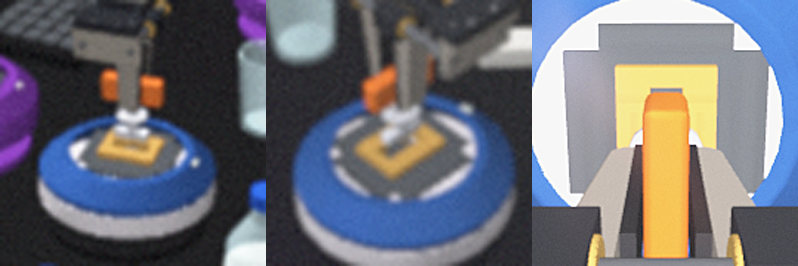

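```bash
python3 -m crank '[{"jaw":0.5,"delta_pos":[0,0,-0.4],"delta_rot":[0,0,0]},{"jaw":0.5,"delta_pos":[0,0,-0.3],"delta_rot":[0,0,0]},{"jaw":0.5,"delta_pos":[0,0,-0.15],"delta_rot":[0,0,0]},{"jaw":0.5,"delta_pos":[0,0,-0.15],"delta_rot":[0,0,0]},{"jaw":0.5,"delta_pos":[0,0,-0.15],"delta_rot":[0,0,0]},{"jaw":0.5,"delta_pos":[0,0,0],"delta_rot":[0,0,0]},{"jaw":0.5,"delta_pos":[0,0,0],"delta_rot":[0,0,0]},{"jaw":0.5,"delta_pos":[0,0,0],"delta_rot":[0,0,0]}]'
```

```text
clock: 6.37
position: [554.4, 172.8, 121.1]
ee_rot: [-0.146, 0.989, 0.0, 0.0]
contact_force: [-0.3, 0.4, -1.0]
width: 13.9
```

No resistance about 2.5 mm below the plate's top, so the head appears to be in the slot. I'll continue down.

```bash
python3 -m crank '[{"jaw":0.5,"delta_pos":[0,0,-0.15],"delta_rot":[0,0,0]},{"jaw":0.5,"delta_pos":[0,0,-0.15],"delta_rot":[0,0,0]},{"jaw":0.5,"delta_pos":[0,0,-0.15],"delta_rot":[0,0,0]},{"jaw":0.5,"delta_pos":[0,0,0],"delta_rot":[0,0,0]},{"jaw":0.5,"delta_pos":[0,0,0],"delta_rot":[0,0,0]}]'
```

```text
clock: 6.78
position: [554.3, 172.8, 116.4]
ee_rot: [-0.146, 0.989, -0.0, -0.0]
contact_force: [-0.4, -0.2, -1.4]
width: 13.9
```

```bash
python3 -m crank '[{"jaw":0.5,"delta_pos":[0,0,-0.15],"delta_rot":[0,0,0]},{"jaw":0.5,"delta_pos":[0,0,-0.15],"delta_rot":[0,0,0]},{"jaw":0.5,"delta_pos":[0,0,0],"delta_rot":[0,0,0]},{"jaw":0.5,"delta_pos":[0,0,0],"delta_rot":[0,0,0]}]'
```

```text
clock: 7.12
position: [554.3, 172.8, 113.5]
ee_rot: [-0.146, 0.989, -0.0, -0.0]
contact_force: [-0.1, -0.1, -1.1]
width: 13.8
```

```bash
python3 -m crank '[{"jaw":0.5,"delta_pos":[0,0,-0.15],"delta_rot":[0,0,0]},{"jaw":0.5,"delta_pos":[0,0,-0.15],"delta_rot":[0,0,0]},{"jaw":0.5,"delta_pos":[0,0,-0.15],"delta_rot":[0,0,0]},{"jaw":0.5,"delta_pos":[0,0,0],"delta_rot":[0,0,0]},{"jaw":0.5,"delta_pos":[0,0,0],"delta_rot":[0,0,0]}]'
```

```text
clock: 7.53
position: [554.6, 172.9, 109.3]
ee_rot: [-0.146, 0.989, 0.0, 0.0]
contact_force: [-0.6, -1.5, 4.6]
width: 13.8
```

```bash
python3 -m crank '[{"jaw":0.5,"delta_pos":[0,0,-0.15],"delta_rot":[0,0,0]},{"jaw":0.5,"delta_pos":[0,0,-0.15],"delta_rot":[0,0,0]},{"jaw":0.5,"delta_pos":[0,0,-0.15],"delta_rot":[0,0,0]},{"jaw":0.5,"delta_pos":[0,0,0],"delta_rot":[0,0,0]},{"jaw":0.5,"delta_pos":[0,0,0],"delta_rot":[0,0,0]}]'
```

```text
clock: 7.95
position: [554.6, 172.9, 104.9]
ee_rot: [-0.146, 0.989, 0.0, 0.0]
contact_force: [-0.8, -0.1, 7.2]
width: 13.9
```

```bash
python3 -m crank '[{"jaw":0.5,"delta_pos":[0,0,-0.1],"delta_rot":[0,0,0]},{"jaw":0.5,"delta_pos":[0,0,-0.1],"delta_rot":[0,0,0]},{"jaw":0.5,"delta_pos":[0,0,-0.05],"delta_rot":[0,0,0]},{"jaw":0.5,"delta_pos":[0,0,0],"delta_rot":[0,0,0]},{"jaw":0.5,"delta_pos":[0,0,0],"delta_rot":[0,0,0]}]'
```

```text
clock: 8.37
position: [554.6, 172.9, 102.5]
ee_rot: [-0.146, 0.989, 0.0, 0.0]
contact_force: [-1.9, -0.4, 8.6]
width: 13.6
```

```bash
python3 -m crank '[{"jaw":0.5,"delta_pos":[0,0,-0.03],"delta_rot":[0,0,-2]},{"jaw":0.5,"delta_pos":[0,0,0],"delta_rot":[0,0,-4]},{"jaw":0.5,"delta_pos":[0,0,0],"delta_rot":[0,0,-4]},{"jaw":0.5,"delta_pos":[0,0,0],"delta_rot":[0,0,-4]},{"jaw":0.5,"delta_pos":[0,0,0],"delta_rot":[0,0,-4]},{"jaw":0.5,"delta_pos":[0,0,0],"delta_rot":[0,0,0]}]'
```

```text
clock: 8.87
position: [555.5, 173.1, 102.6]
ee_rot: [0.013, 1.0, 0.0, 0.001]
contact_force: [0.4, -0.6, 8.5]
width: 13.9
```

```bash
python3 -c "
from h import *
print(sensors.get_obs()['moment'])"
```

```text
[ 0.03617202 -0.09995035 -0.01129181]
```

```bash
python3 -m crank '[{"jaw":0.5,"delta_pos":[0,0,0],"delta_rot":[0,0,-5]},{"jaw":0.5,"delta_pos":[0,0,0],"delta_rot":[0,0,-5]},{"jaw":0.5,"delta_pos":[0,0,0],"delta_rot":[0,0,-5]},{"jaw":0.5,"delta_pos":[0,0,0],"delta_rot":[0,0,-5]},{"jaw":0.5,"delta_pos":[0,0,0],"delta_rot":[0,0,-5]},{"jaw":0.5,"delta_pos":[0,0,0],"delta_rot":[0,0,-5]},{"jaw":0.5,"delta_pos":[0,0,0],"delta_rot":[0,0,-5]},{"jaw":0.5,"delta_pos":[0,0,0],"delta_rot":[0,0,0]}]'
```

```text
clock: 9.53
position: [555.6, 173.1, 102.6]
ee_rot: [0.313, 0.95, 0.001, 0.001]
contact_force: [-0.3, -1.0, 8.0]
width: 13.7
```

```bash
python3 -m crank '[{"jaw":0.5,"delta_pos":[0,0,0],"delta_rot":[0,0,-6]},{"jaw":0.5,"delta_pos":[0,0,0],"delta_rot":[0,0,-6]},{"jaw":0.5,"delta_pos":[0,0,0],"delta_rot":[0,0,-6]},{"jaw":0.5,"delta_pos":[0,0,0],"delta_rot":[0,0,-6]},{"jaw":0.5,"delta_pos":[0,0,0],"delta_rot":[0,0,-6]},{"jaw":0.5,"delta_pos":[0,0,0],"delta_rot":[0,0,-6]},{"jaw":0.5,"delta_pos":[0,0,0],"delta_rot":[0,0,-1]},{"jaw":0.5,"delta_pos":[0,0,0],"delta_rot":[0,0,0]}]'; python3 -c "
from h import *
print(sensors.get_obs()['moment'])"
```

```text
clock: 10.2
position: [555.6, 173.1, 102.6]
ee_rot: [0.597, 0.802, 0.001, 0.001]
contact_force: [0.4, 0.2, 7.6]
width: 14.0
[-0.09209604 -0.14430891 -0.02032667]
```

```bash
python3 -m crank '[{"jaw":0.5,"delta_pos":[0,0,0.1],"delta_rot":[0,0,0]},{"jaw":0.5,"delta_pos":[0,0,0.1],"delta_rot":[0,0,0]},{"jaw":0.5,"delta_pos":[0,0,0.1],"delta_rot":[0,0,0]},{"jaw":0.5,"delta_pos":[0,0,0.1],"delta_rot":[0,0,0]},{"jaw":0.5,"delta_pos":[0,0,0],"delta_rot":[0,0,0]},{"jaw":0.5,"delta_pos":[0,0,0],"delta_rot":[0,0,0]}]'
```

```text
clock: 10.7
position: [555.5, 173.1, 106.5]
ee_rot: [0.596, 0.803, 0.001, 0.001]
contact_force: [1.6, 1.0, 5.2]
width: 13.8
```

```bash
python3 -m crank '[{"jaw":0.5,"delta_pos":[0,0,0.1],"delta_rot":[0,0,0]},{"jaw":0.5,"delta_pos":[0,0,0.1],"delta_rot":[0,0,0]},{"jaw":0.5,"delta_pos":[0,0,0],"delta_rot":[0,0,0]},{"jaw":0.5,"delta_pos":[0,0,0],"delta_rot":[0,0,0]}]'
```

```text
clock: 11.03
position: [555.5, 173.1, 108.4]
ee_rot: [0.596, 0.803, 0.001, 0.001]
contact_force: [1.9, 0.4, 4.4]
width: 13.6
```

```bash
python3 -m crank '[{"jaw":0.5,"delta_pos":[0,0,0.05],"delta_rot":[0,0,0]},{"jaw":0.5,"delta_pos":[0,0,0],"delta_rot":[0,0,0]},{"jaw":0.5,"delta_pos":[0,0,0],"delta_rot":[0,0,0]}]'
```

```text
clock: 11.28
position: [555.1, 173.0, 108.6]
ee_rot: [0.596, 0.803, 0.001, 0.0]
contact_force: [3.7, 0.9, 5.1]
width: 13.7
```

```bash
python3 -m crank '[{"jaw":0.5,"delta_pos":[0,0,0.05],"delta_rot":[0,0,0]},{"jaw":0.5,"delta_pos":[0,0,0],"delta_rot":[0,0,0]},{"jaw":0.5,"delta_pos":[0,0,0],"delta_rot":[0,0,0]}]'
```

```text
clock: 11.53
position: [555.0, 173.0, 108.6]
ee_rot: [0.596, 0.803, 0.0, 0.0]
contact_force: [5.1, 1.4, -0.1]
width: 13.5
```

```bash
python3 -m crank '[{"jaw":0.5,"delta_pos":[0.06,0.02,0],"delta_rot":[0,0,0]},{"jaw":0.5,"delta_pos":[0,0,0],"delta_rot":[0,0,0]},{"jaw":0.5,"delta_pos":[0,0,0],"delta_rot":[0,0,0]}]'; python3 -c "
from h import *
print(sensors.get_obs()['moment'])"
```

```text
clock: 11.78
position: [555.1, 173.0, 108.7]
ee_rot: [0.596, 0.803, 0.0, 0.0]
contact_force: [4.7, 1.2, 0.6]
width: 13.8
[ 0.10782248 -0.94258406 -0.01807168]
```

```bash
python3 -m crank '[{"jaw":0.5,"delta_pos":[0.06,0.02,0],"delta_rot":[0,0,0]},{"jaw":0.5,"delta_pos":[0,0,0],"delta_rot":[0,0,0]},{"jaw":0.5,"delta_pos":[0,0,0],"delta_rot":[0,0,0]},{"jaw":0.5,"delta_pos":[0,0,0],"delta_rot":[0,0,0]},{"jaw":0.5,"delta_pos":[0,0,0],"delta_rot":[0,0,0]},{"jaw":0.5,"delta_pos":[0,0,0],"delta_rot":[0,0,0]}]'
python3 - <<'E'
from h import *
print(sensors.get_obs()['moment'])
cr=[]
for n,S in [('scene',40),('side',40),('wrist',110)]:
    im,c=snap(n,n+'4.png'); u,v=map(int,proj(c,[554,172,100])); v=min(v,479-S); cr.append(cv2.resize(im[v-S:v+S,u-S:u+S],(266,266),interpolation=2))
cv2.imwrite('pics/c4.png',np.hstack(cr)); print(sensors.get_obs()['contact_force'])
E
```

```text
clock: 12.28
position: [555.2, 173.0, 108.6]
ee_rot: [0.596, 0.803, -0.0, -0.0]
contact_force: [1.3, -0.6, 1.7]
width: 13.5
[-0.09461536 -0.30388683  0.05699189]
[ 1.18343639 -0.77084447  1.51994923]
```

View pics/c4.png

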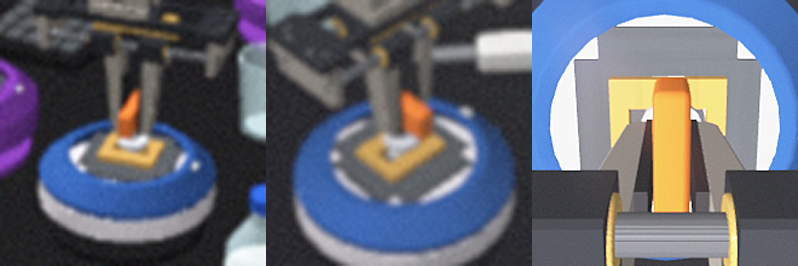

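The key is at the notch roof, because the arm no longer carries the whole spring load and side forces are small. I'll let go, then rise.

```bash
python3 -m crank '[{"jaw":1.6,"delta_pos":[0,0,0],"delta_rot":[0,0,0]},{"jaw":2,"delta_pos":[0,0,0],"delta_rot":[0,0,0]},{"jaw":3,"delta_pos":[0,0,0],"delta_rot":[0,0,0]},{"jaw":4,"delta_pos":[0,0,0],"delta_rot":[0,0,0]},{"jaw":4,"delta_pos":[0,0,0],"delta_rot":[0,0,0]},{"jaw":4,"delta_pos":[0,0,0],"delta_rot":[0,0,0]}]'
python3 -m crank '[{"jaw":4,"delta_pos":[0,0,0.5],"delta_rot":[0,0,0]},{"jaw":4,"delta_pos":[0,0,1],"delta_rot":[0,0,0]},{"jaw":4,"delta_pos":[0,0,2],"delta_rot":[0,0,0]},{"jaw":4,"delta_pos":[0,0,2],"delta_rot":[0,0,0]},{"jaw":4,"delta_pos":[0,0,2],"delta_rot":[0,0,0]},{"jaw":4,"delta_pos":[0,0,2],"delta_rot":[0,0,0]},{"jaw":4,"delta_pos":[0,0,0],"delta_rot":[0,0,0]},{"jaw":4,"delta_pos":[0,0,0],"delta_rot":[0,0,0]}]'
python3 - <<'E'
from h import *
cr=[]
for n,S in [('scene',35),('side',35),('wrist',100)]:
    im,c=snap(n,n+'5.png'); u,v=map(int,proj(c,[554.5,172.3,105])); v=min(v,479-S); cr.append(cv2.resize(im[v-S:v+S,u-S:u+S],(266,266),interpolation=2))
    h=cv2.cvtColor(im,cv2.COLOR_BGR2HSV)
    m=np.zeros(h.shape[:2],np.uint8); m[v-S:v+S,u-S:u+S]=cv2.inRange(h,(3,150,120),(12 if n!='wrist' else 19,255,255))[v-S:v+S,u-S:u+S]
    if n=='wrist': m[v-S:v+S,u-S:u+S]=cv2.inRange(h,(5,120,100),(23,255,255))[v-S:v+S,u-S:u+S]
    q=cv2.findNonZero(m)
    if q is None: continue
    r=cv2.minAreaRect(q); print(n,len(q),r,'expected home',proj(c,[554.5,172.3,125]),'not lifted',proj(c,[554.5,172.3,118]))
    if n=='wrist': print(onz(c,*r[0],138))
cv2.imwrite('pics/c5.png',np.hstack(cr))
E
```

```text
clock: 12.93
position: [555.5, 173.2, 108.7]
ee_rot: [0.596, 0.803, -0.0, -0.0]
contact_force: [-0.2, 0.2, -0.0]
width: 39.7
clock: 13.6
position: [556.4, 173.4, 205.5]
ee_rot: [0.596, 0.803, 0.001, 0.001]
contact_force: [-0.1, 0.5, -0.1]
width: 39.8
scene 70 ((336.30767822265625, 221.0384521484375), (6.656403064727783, 15.254256248474121), 33.6900634765625) expected home [np.float64(337.6626153877918), np.float64(221.9768227613925)] not lifted [np.float64(337.6111599819055), np.float64(223.851392406234)]
side 178 ((314.6153869628906, 215.07691955566406), (22.74271011352539, 9.429903030395508), 33.6900634765625) expected home [np.float64(315.09965292838245), np.float64(216.71482256438867)] not lifted [np.float64(315.19381458289376), np.float64(218.75728182569435)]
wrist 1782 ((294.368408203125, 277.2018127441406), (76.89653015136719, 178.3172607421875), 29.69386100769043) expected home [np.float64(320.58843445257924), np.float64(246.56460147391076)] not lifted [np.float64(320.6489393795901), np.float64(244.142922862709)]
[541.99947988 148.25954844 138.        ]
```

View pics/c5.png

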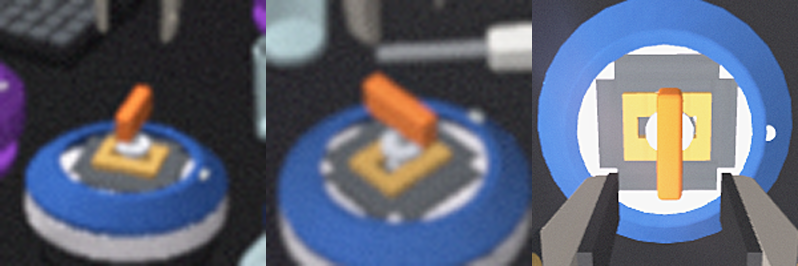

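Crop: the key stands crosswise to the slot with its collar above the plate. I'll check tilt and height by numbers before handing in.

Run:
```python
from h import *
from scipy.optimize import least_squares
im=cv2.imread('pics/wrist5.png');c=get_calibration('wrist');h=cv2.cvtColor(im,cv2.COLOR_BGR2HSV)
u,v=map(int,proj(c,[554.5,172.3,105]));b=(slice(v-70,v+60),slice(u-60,u+60))
print('hues',[h[y,325].tolist() for y in range(v-60,v+60,10)])
m=np.zeros(h.shape[:2],np.uint8);m[b]=cv2.inRange(h,(5,100,100),(21,255,255))[b]
n,l,s,ce=cv2.connectedComponentsWithStats(cv2.morphologyEx(m,cv2.MORPH_OPEN,np.ones((5,5))))
i=1+s[1:,4].argmax();r=cv2.minAreaRect(cv2.findNonZero((l==i).astype(np.uint8)));print('handle',s[i],r)
w=np.array([onz(c,*p,138)[:2] for p in cv2.boxPoints(r)]);print(w.round(1),w.mean(0))
g=np.zeros_like(m);g[b]=cv2.inRange(h,(20,90,120),(32,255,255))[b];r=cv2.minAreaRect(cv2.findNonZero(g));print('plate',r,onz(c,*r[0],86))
# two-view height of handle's centre
P=[(get_calibration('scene'),(336.3,221.0)),(get_calibration('side'),(314.6,215.1))]
f=lambda p:np.concatenate([np.array(proj(k,p))-q for k,q in P]);q=least_squares(f,[554,172,120]);print('handle 3D',q.x,q.fun)
```

```text
hues [[107, 17, 136], [108, 17, 154], [112, 19, 150], [14, 187, 246], [20, 168, 247], [20, 168, 247], [20, 169, 247], [20, 164, 247], [20, 163, 247], [19, 162, 247], [20, 157, 247], [90, 8, 255]]
handle [ 315  205   19   84 1327] ((324.0, 246.5), (83.0, 18.0), 90.0)
[[541.1 202.9]
 [552.9 206.5]
 [570.9 148.4]
 [558.3 144.7]] [555.81163785 175.63631666]
plate ((321.0, 248.0), (78.0, 66.0), 90.0) [557.69178588 160.86112687  86.        ]
handle 3D [552.31427393 169.73796647 131.40558786] [ 0.40706532 -0.63526882  0.06963389  0.58595063]
```

```bash
python3 -c "
from h import *
print(sensors.get_obs()['clock']); print(arm.finish_job())"
```

```text
13.75
the job is handed in; nothing more can be done
None
```

The blue-lidded rotor is locked with the orange key, and I handed the job in at about 13.8 s of the 72 s allowed. I took the key straight up from its holder and found the slot with the wrist camera. It went down through the plate without touching the sides. I pressed against the spring to about 10 N, turned it a quarter turn and let the spring lift it. At the end of each move the force readings were 9 N or less.

**What the last checks showed:**
- **At the notch roof:** the upward load on the arm dropped when the key reached the expected height, so the plate was taking most of the spring force. I then released it.
- **Side force:** about 5 N built up along the slot during the lift. I moved the key about 1.3 mm to bring it down to about 1.4 N before letting go.
- **After release:** the pictures show the key upright, its collar clear of the plate and its handle at a right angle to the slot (about 107° against the slot's 17°). The gripper was about 100 mm above, touching nothing.

**Checks that disagreed:**
- **Handle height:** the two fixed cameras put the handle's centre at about 131 mm. It should be 125 mm when home and 118 mm if not lifted, so this supports "lifted" but is too coarse to confirm the exact height.
- **Handle position:** the wrist view put the handle's top 2–4 mm off the slot's centre, which I put down to the handle's side face being in view.
- **Plate re-measurement:** the last re-measurement of the plate was useless because the handle hid part of it.

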